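# Zero the light meter, then hold the glass cell in the tester's beam

## Task

While the light path of the tester is still empty, take the stylus and push the meter's recessed zero button fully down with its tip, then stand the stylus back in its wooden block and let it go. Then pick the tall glass cell out of the tray, with the fingers on its two frosted faces only and never on the clear polished ones, and hold it upright in the middle of the gap between lamp and receiver, centred on the light path with its polished faces square to the beam. Finish still holding it there in mid-air, resting on nothing, and leave the vial and the eyepiece in the tray undisturbed.

Things in the scene. Friction and masses are not known exactly. Their poses are not given: they have to be found in the camera images.
- stylus: Round aluminium stylus, 120 mm long, 12 mm diameter shank, ending in a 6 mm diameter steel tip 14 mm long, then a cone 8 mm long up to the full shank. Stands upright in the wooden block, tip down, upper 70 mm free above the block. Origin at the end of the tip, own z along the shank towards its blunt top. 35 g.
- stand: Fixed dark wooden block 60 x 60 x 60 mm with a square hole 16 x 16 mm (2 mm chamfer), 50 mm deep, in the middle of its top; the stylus stands on the hole's floor, 10 mm above the table. Origin at the centre of its underside, z up.
- stand_mouth (a point): Centre of the hole's mouth on top of the wooden block, 60 mm above the table.
- meter: Fixed grey meter box 130 (x) x 110 (y) x 50 mm (high) with a needle dial on the far half of its top; the zero button sits in a round hole 14 mm across near the corner at its own x = -35 mm, y = +25 mm (beside it, at y = -20 mm, is only a small black knob of no use). Origin at the centre of its underside.
- button_top (a point): Centre of the round steel button's top, 12 mm across, 5 mm below the box's top face when up, at the bottom of the 14 mm hole. It moves with the button.
- zero_button (a joint): Travel of the spring button in m: 0 up, 0.004 fully down (downwards). The spring takes 1.8 N to start and 4.2 N fully down. It springs back when let go.
- tray: Fixed low grey tray 240 (x) x 100 (y) x 14 mm with walls and floor 4 mm thick, standing on the table. Cell, vial and eyepiece stand on its floor in a row along its x, about 70 mm apart, in any order. Origin at the centre of its underside.
- cell: Tall glass cell standing upright, 30 (x) x 20 (y) x 60 mm (z), about 70 g. The two frosted (matt white) faces look along its own +y and -y, 20 mm apart, 28 mm wide, over the full height: grip it across these. The clear polished faces look along its own +x and -x, 30 mm apart, 14 mm wide and set between the frosted faces. Origin at the centre of its underside.
- cell_centre (a point): Centre of the glass cell, 30 mm above its underside; same axes as the cell.
- tester: Fixed light tester on the table: an aluminium rail 300 (x) x 60 (y) x 16 mm with a grey lamp box at its own -x end and a dark receiver box at its +x end, both 62 mm wide (y) and up to 108 mm above the table. Black barrels 38 mm across stick out of the boxes towards one another; the open gap between them is 120 mm long. The light path runs straight along its own x, 85 mm above the table. Origin at the centre of its underside.
- beam (a point): Middle of the light path: centre of the gap, 85 mm above the table, on the axis of lamp and receiver. Own x along the beam, z up.
- vial: Round glass vial with a black cap, 26 mm diameter, 55 mm tall, standing in the tray; to be left alone. Origin at the centre of its underside.
- eyepiece: Round black eyepiece, 34 mm diameter, 34 mm tall, standing in the tray; to be left alone. Origin at the centre of its underside.

How it is judged:
On the way, in this order (a step that is already met when the one before it is completed fails the run):
1. the zero button is pushed fully down by the tip of the held stylus while the light path is empty (value of joint zero_button above 0.003 m and contact force between stylus and zero_button_c0 above 0.5 N and contact force between the fingers and stylus above 1 N and distance between cell_centre and beam above 0.1 m), for 0.1 s.
2. the stylus stands in its block again, let go (horizontal distance between stylus and stand below 0.009 m and height (world z) of stylus below 0.016 m and angle between stylus's own z axis and vertical below 0.2 rad and contact force between the fingers and stylus below 0.05 N and value of joint zero_button below 0.001 m), for 0.2 s.
At the end, for the whole second after the job is handed in: Cell held still in mid-air by the fingers alone: centre within 20 mm along, 7 mm beside, 12 mm above or below the middle of the beam, upright and square to it within 0.15 rad; stylus fully down in its block and the button up; vial and eyepiece moved less than 20 mm (x of cell_centre in the frame of beam between -0.02 and 0.02 m and y of cell_centre in the frame of beam between -0.007 and 0.007 m and z of cell_centre in the frame of beam between -0.012 and 0.012 m and angle between the x axis of cell_centre and the x axis of beam, either way round below 0.15 rad and angle between cell's own z axis and vertical below 0.15 rad and contact force between the fingers and cell above 1 N and contact force between cell and tester below 0.05 N and linear speed of cell below 0.02 m/s and horizontal distance between stylus and stand below 0.009 m and height (world z) of stylus below 0.016 m and angle between stylus's own z axis and vertical below 0.2 rad and value of joint zero_button below 0.001 m and distance of each of vial, eyepiece from where it was at the start of the episode below 0.02 m); the arm keeps its last pose, push and grip.
It fails at once if the fingers touch a polished face of the cell (contact force between the fingers and cell_c1 above 0.3 N or contact force between the fingers and cell_c2 above 0.3 N).
It fails at once if the vial or the eyepiece is knocked about (distance of any of vial, eyepiece from where it was at the start of the episode above 0.03 m or angle between any of vial, eyepiece's own z axis and vertical above 0.5 rad).
It also fails if it takes over 58 s, if anything falls off the work surface, if the arm or the gripper's body presses on something with over 40 N, if the wrist force passes 120 N, or if a joint passes its speed limit or range.

## Robot

A 6-joint arm with a two-finger parallel gripper is mounted at the origin on the work surface. World frame = base frame: x ahead of the robot, y to its left, z up, the work surface at z = 0. Lengths are in m, angles in rad, forces in N, time in s.
With the tool pointing down it reaches from about 0.275 to 0.85 m from the base axis. Payload 5.2 kg.
Tool frame: the origin (TCP) lies on the centre line of the jaws, within the pads' length; the fingertips stand 22 mm ahead of it and the grasp point (between the pads) lies 3 mm ahead of it; z points along the fingers, y is the line along which they close (so a half turn about z gives the same grasp; the last joint's range is limited). The gripper opens to 85 mm and grips with 20 to 120 N. Pads are 22 mm wide; open, the fingers measure 114 mm over their backs; the gripper's body (76 mm by 85 mm) begins 54 mm behind the grasp point. The pads swing forward as they close: fully open they stand 13 mm farther back than shut.
Start: joints at [1.024, 0.259, 1.535, -0, 1.348, -0.203], TCP at [0.185, 0.518, 0.253] pointing down, gripper open.
Joint ranges: [-3.14, 3.14], [-0.91, 2.08], [0.19, 2.58], [-1.22, 4.36], [0.22, 2.71], [-3.12, 3.12]. Speed limits (rad/s): [2.57, 2.57, 3.14, 3.14, 3.14, 3.14].

## Interface

Orientations are given as a 3x3 rotation matrix whose columns are the frame's x, y, z axes.
In Python, from cell import sense, camera, job_done gives the robot as it stands. The module is installed in compiled form; this text tells all that it offers.
- The arm moves only by the shell command python3 -m handwheel 'ROWS' [OPENING] [FORCE]. ROWS is a JSON object of lists of equal length, an entry for each row: "travel": the shift along the world's x, y, z in mm, a list of three; "spin": the turn about the world's z in rad. A call has 1 to 20 rows; each row shifts and turns the commanded pose from where the row before left it; what a row does not reach is not made up. A row lasts 1/8 s, in which the tool goes at most 62.5 mm and 10.7 degrees, less where a joint would pass 70% of its speed; a pose out of reach is approached as far as the arm can. A call with a gripper value outside its range is refused whole. OPENING is the finger opening in mm, from 0 to 85.4, set as the call begins (- or left out, the last holds). The fingers move at their own pace and stop on an object; FORCE is the grip in N (left out, the last holds). Time passes only in rows, so rows that do not move let the fingers close. It gives the time, the measured TCP pose, the force, the opening and the grip force at its end, in the units of the state.
- sense(): the state, without advancing time (a new reading comes with each control period).
- camera(name): name is "scene" or "side" or "wrist"; returns a dict with "pixels" (384x512x3 uint8, red, green, blue), "fovy" (degrees; the focal length in pixels is half the picture's height over the tangent of half this angle, whatever the lens; pixels are square), "cx", "cy" (the principal point, pixels), "world_to_cam" (4x4, takes a point from world to camera coordinates). Camera axes: x right, y down, z forward; pixel columns grow to the right and rows downward; lengths in m; the calibration is good to about 2 mm. The wrist camera is an equidistant fisheye: a pixel r from the principal point sees the ray r / f radians off the axis. A picture is of the moment at which its call begins. There is no depth.
- job_done(): hands the job in; it is judged then, once.
The state is a dict: "time": time; "joints": joint angles; "qvel": joint speeds; "joint_torque": joint torques, N m; "ee_pos": TCP position; "orientation": TCP orientation; "contact_force": force on the tool from outside, world axes, zero at the start; "torque": the same for the moment, N m; "grip_width": finger opening in m; "finger_force": force on a finger pad.
Only numpy, scipy, OpenCV 4.12 (cv2) and the standard library are available. Lean on these libraries where they do the work, as an engineer would, in place of code of your own. Each camera call takes 0.05 s, during which the arm holds its last target. There are 200 camera calls.

## Working session

There is one attempt and no reset: what is moved stays moved. The work goes in short steps, Python scripts to look and compute and a shell command to move; the robot and the scene stay as the last step left them, time stands still between calls to the robot, and variables do not carry over. Pictures are saved under pics/ and viewed, at most 10 in all, crops included, and the job is handed in when it is done.

```bash
mkdir -p pics; cat > h.py <<'E'
import numpy as np, cv2
from cell import sense, camera
def ray(c,u,v):
    f=c["pixels"].shape[0]/2/np.tan(np.radians(c["fovy"])/2)
    M=np.array(c["world_to_cam"]);R=M[:3,:3];o=-R.T@M[:3,3]
    return f,R,o
def onz(c,u,v,z,fish=False):
    f,R,o=ray(c,u,v);x=(u-c["cx"])/f;y=(v-c["cy"])/f
    if fish:
        r=np.hypot(x,y);d=np.array([x/r*np.sin(r),y/r*np.sin(r),np.cos(r)]) if r>1e-9 else np.array([0,0,1.])
    else: d=np.array([x,y,1.])
    d=R.T@d
    return o+d*(z-o[2])/d[2]
def proj(c,p,fish=False):
    f,R,o=ray(c,0,0);q=R@(np.array(p)-o)
    if fish:
        t=np.arctan2(np.hypot(q[0],q[1]),q[2]);n=np.hypot(q[0],q[1]);return c["cx"]+f*t*q[0]/n,c["cy"]+f*t*q[1]/n
    return c["cx"]+f*q[0]/q[2],c["cy"]+f*q[1]/q[2]
def snap(name,fn,crop=None,s=1):
    import pickle
    c=camera(name);p=c["pixels"]
    pickle.dump(c,open(f"pics/{fn}.pkl","wb"))
    if crop: a,b,w,h=crop;p=p[b:b+h,a:a+w]
    p=cv2.resize(p,None,fx=s,fy=s,interpolation=cv2.INTER_CUBIC)
    cv2.imwrite(f"pics/{fn}.png",p[:,:,::-1]);return c
def load(fn):
    import pickle
    return pickle.load(open(f"pics/{fn}.pkl","rb"))
E
python3 - <<'E'
from h import *
for n in("scene","side","wrist"):
    c=snap(n,n+"0",s=1.5625); print(n,c["fovy"],c["cx"],c["cy"],ray(c,0,0)[2])
print(sense()["orientation"])
E
```

```text
scene 44.10358589621893 250.20935790326826 185.52579495836233 [1.27107991 0.40776395 0.72409576]
side 44.86827412850809 259.93736511025287 192.9089494512224 [-0.02027161 -0.6410667   0.76382593]
wrist 65.70646984690485 252.6525533173782 191.14404066240982 [0.10917779 0.5458969  0.37264845]
[[-9.41490959e-01  3.37037523e-01 -6.94559190e-04]
 [ 3.37038141e-01  9.41490258e-01 -1.17734088e-03]
 [ 2.57112655e-04 -1.34254874e-03 -9.99999066e-01]]
```

View pics/scene0.png

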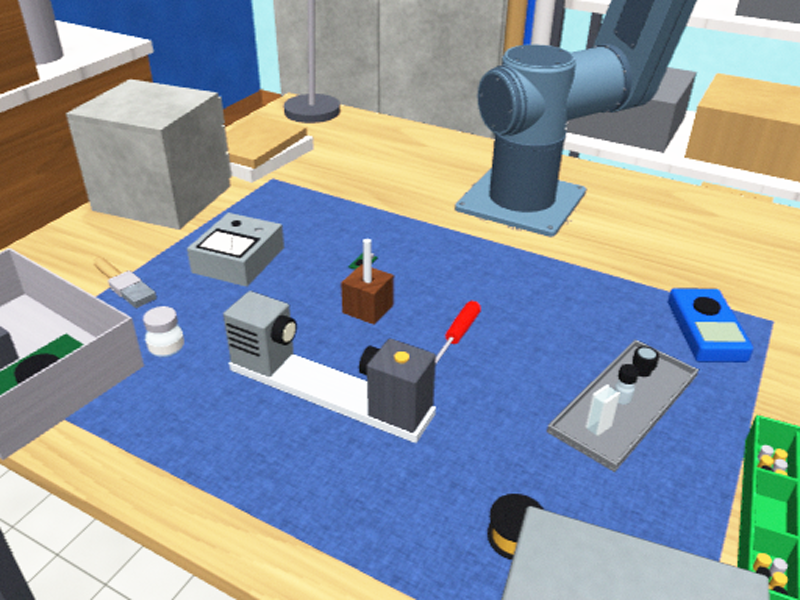

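View pics/side0.png

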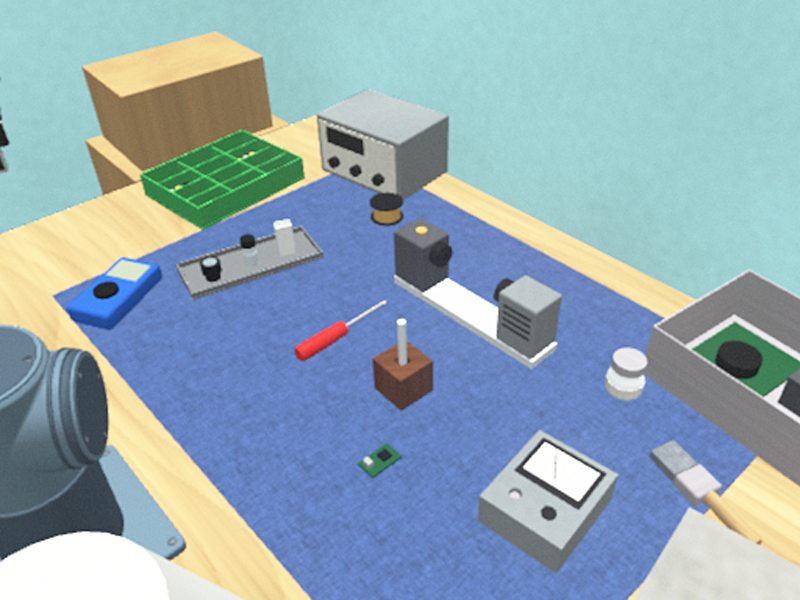

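Scene view: stylus top at (367,241), meter top around (237,240), tester rail (330,395), tray (622,402) with the cell at (602,408). Side view: stylus top (402,322), button (515,493), cell top (284,223).

```bash
python3 - <<'E'
from h import *
s=load("scene0");d=load("side0");k=1.5625
def P(c,l,z):
    for n,u,v in l: print(n,onz(c,u/k,v/k,z).round(4))
P(s,[("sty",367,241)],.13);P(d,[("sty d",402,322)],.13)
P(d,[("m1",543,432),("m2",617,474),("m3",560,533),("m4",481,495)],.05);P(d,[("btn",515,493)],.045)
P(s,[("m1",231,214),("m2",283,230),("m3",242,262),("m4",189,250)],.05);P(s,[("btn",236,222)],.045)
P(d,[("tray1",178,268),("tray2",303,231),("tray3",323,255),("tray4",196,292)],.014)
P(s,[("tray1",639,342),("tray2",697,371),("tray3",615,465),("tray4",549,431)],.014)
P(d,[("cell",284,223)],.064);P(s,[("cell",605,392)],.064)
P(d,[("vialtop",248,241)],.059);P(s,[("vialtop",628,370)],.059)
P(d,[("eye",211,262)],.038);P(s,[("eye",646,352)],.038)
P(d,[("box rcv top",422,222),("rc1",395,236),("rc2",421,222),("rc3",449,233),("rc4",422,249)],.108)
P(d,[("lamp L",497,293),("lamp T",528,278),("lamp R",560,291),("lamp B",530,307)],.108)
P(s,[("l1",231,309),("l2",258,293),("l3",292,306),("l4",266,323)],.108)
P(s,[("r1",368,355),("r2",396,339),("r3",435,351),("r4",406,369)],.108)
E
```

```text
sty [ 0.4612 -0.0827  0.13  ]
sty d [ 0.4606 -0.0855  0.13  ]
m1 [ 0.5086 -0.2972  0.05  ]
m2 [ 0.5224 -0.3992  0.05  ]
m3 [ 0.409  -0.4036  0.05  ]
m4 [ 0.3816 -0.3092  0.05  ]
btn [ 0.4157 -0.3322  0.045 ]
m1 [ 0.3953 -0.4084  0.05  ]
m2 [ 0.3939 -0.2944  0.05  ]
m3 [ 0.5089 -0.2931  0.05  ]
m4 [ 0.5242 -0.3927  0.05  ]
btn [ 0.4067 -0.3886  0.045 ]
tray1 [0.3604 0.3926 0.014 ]
tray2 [0.5878 0.3358 0.014 ]
tray3 [0.5683 0.2484 0.014 ]
tray4 [0.3491 0.3103 0.014 ]
tray1 [0.3448 0.3193 0.014 ]
tray2 [0.3686 0.4076 0.014 ]
tray3 [0.5976 0.3529 0.014 ]
tray4 [0.5835 0.2627 0.014 ]
cell [0.5379 0.3147 0.064 ]
cell [0.5319 0.3126 0.064 ]
vialtop [0.4642 0.3177 0.059 ]
vialtop [0.4694 0.3268 0.059 ]
eye [0.3979 0.3359 0.038 ]
eye [0.3935 0.3365 0.038 ]
box rcv top [0.6699 0.0988 0.108 ]
rc1 [0.6104 0.0988 0.108 ]
rc2 [0.6687 0.0999 0.108 ]
rc3 [0.6791 0.045  0.108 ]
rc4 [0.617  0.0424 0.108 ]
lamp L [ 0.6199 -0.1129  0.108 ]
lamp T [ 0.6795 -0.1203  0.108 ]
lamp R [ 0.6892 -0.1722  0.108 ]
lamp B [ 0.63   -0.1661  0.108 ]
l1 [ 0.6735 -0.1731  0.108 ]
l2 [ 0.6256 -0.1638  0.108 ]
l3 [ 0.6267 -0.1046  0.108 ]
l4 [ 0.6746 -0.1129  0.108 ]
r1 [0.6633 0.0386 0.108 ]
r2 [0.6181 0.0541 0.108 ]
r3 [0.6144 0.1088 0.108 ]
r4 [0.6627 0.0928 0.108 ]
```

```bash
python3 - <<'E'
from h import *
for fn,(a,b,w,h) in {"scene0":(340,205,115,100),"side0":(105,130,115,70)}.items():
    p=load(fn)["pixels"][b:b+h,a:a+w]
    q=cv2.resize(p,(w*5,h*5) ,interpolation=cv2.INTER_CUBIC);print(q.shape)
    cv2.imwrite(f"pics/tray_{fn}.png",q[:,:,::-1])
a=cv2.imread("pics/tray_scene0.png");b=cv2.imread("pics/tray_side0.png")
b2=cv2.resize(load("side0")["pixels"][130:195,105:215][:,:,::-1],None,fx=3,fy=3)
E
```

```text
(500, 575, 3)
(350, 575, 3)
```

View pics/tray_scene0.png

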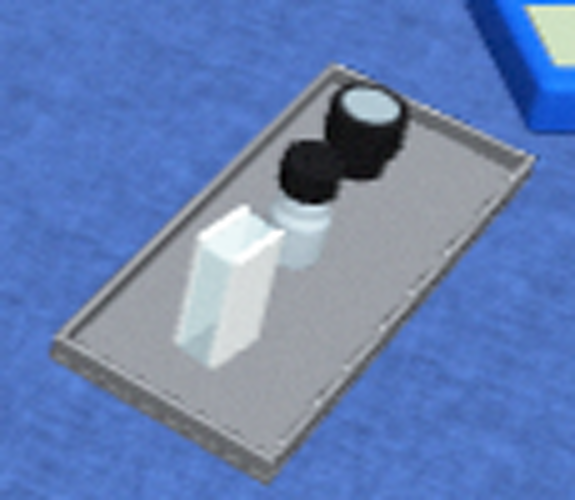

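The crop shows the cell with its broad frosted face towards lower right (+y side), top corners at about (240,207), (283,233), (234,262) and (198,237). I'll start moving and look from above the tray first, then go on to the stylus.

```bash
python3 -m handwheel '{"travel":[[46,-25,0],[46,-25,0],[46,-25,0],[46,-25,0],[46,-25,0],[46,-25,0],[46,-25,0],[46,-25,0],[46,-25,0],[0,0,0],[0,0,0]],"spin":[0,0,0,0,0,0,0,0,0,0,0]}'
python3 - <<'E'
from h import *
c=load("scene0")
for u,v in [(240,207),(283,233),(234,262),(198,237)]: print(onz(c,340+u/5,205+v/5,.064).round(4))
snap("wrist","w1",s=1.5625)
E
python3 -m handwheel '{"travel":[[-14,-38,0],[-14,-38,0],[-14,-38,0],[-14,-38,0],[-14,-38,0],[-14,-38,0],[-14,-38,0],[-14,-38,0],[-7,-38,0],[-6,0,0],[0,0,0],[0,0,0]],"spin":[0,0,0,0,0,0,0,0,0,0,0,0]}'
python3 - <<'E'
from h import *
snap("wrist","w2",s=1.5625)
E
```

```text
time: 1.52
ee_pos: [0.5988, 0.2928, 0.2525]
orientation: [[-0.941, 0.338, -0.002], [0.338, 0.941, 0.0], [0.002, -0.001, -1.0]]
contact_force: [-0.5, -0.0, 0.3]
grip_width: 0.0852
finger_force: 0.0
[0.5183 0.3104 0.064 ]
[0.5246 0.3296 0.064 ]
[0.5505 0.3172 0.064 ]
[0.5437 0.3007 0.064 ]
time: 3.08
ee_pos: [0.4744, -0.0478, 0.2535]
orientation: [[-0.942, 0.335, 0.0], [0.335, 0.942, 0.0], [-0.0, 0.0, -1.0]]
contact_force: [-0.7, -0.1, 0.1]
grip_width: 0.085
finger_force: 0.0
```

View pics/w1.png

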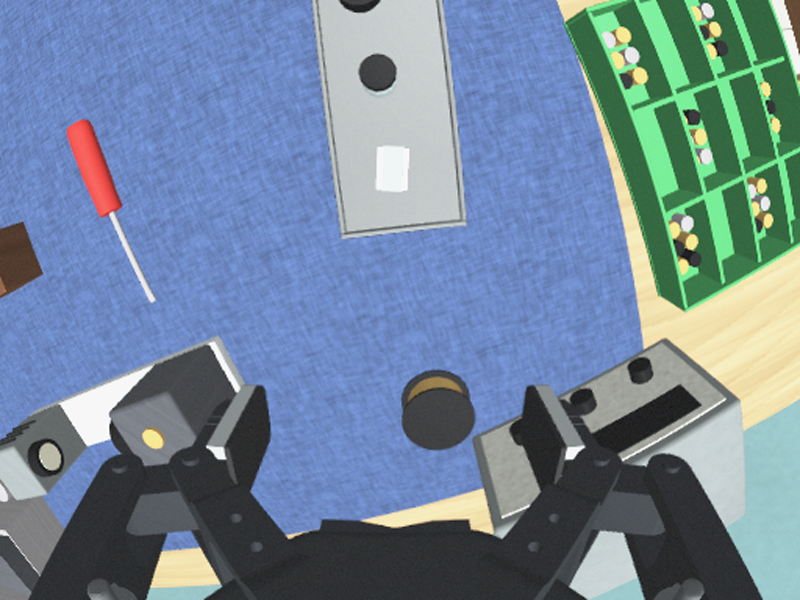

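View pics/w2.png

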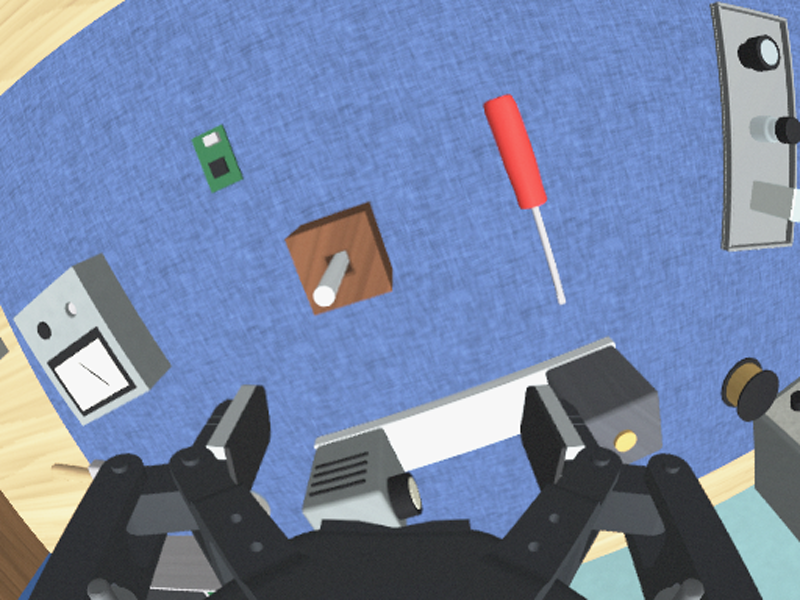

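w1: cell top corners about (378,146),(410,149),(407,192),(376,189). w2: stylus top at (324,297), meter's button at (72,309), near rail edge (316,442)–(612,343).

```bash
python3 - <<'E'
from h import *
k=1.5625
a=load("w1");b=load("w2")
for u,v in [(378,146),(410,149),(407,192),(376,189)]: print("cell",onz(a,u/k,v/k,.064,1).round(4))
print("sty",onz(b,324/k,297/k,.13,1).round(4),"btn",onz(b,72/k,309/k,.045,1).round(4),"knob",onz(b,44/k,330/k,.052,1).round(4))
for u,v in[(316,442),(612,343)]: print("rail",onz(b,u/k,v/k,.016,1).round(4))
for u,v in[(72,309),(44,330)]: pass
for u,v in[(14,318),(75,268),(154,387),(85,424)]: print("m",onz(b,u/k,v/k,.05,1).round(4))
for p in [(.46,-.084,.13),(.46,-.084,.06)]: print(proj(b,p,1)[0]*k,proj(b,p,1)[1]*k)
E
```

```text
cell [0.5177 0.3111 0.064 ]
cell [0.5267 0.3301 0.064 ]
cell [0.553  0.3187 0.064 ]
cell [0.5442 0.3    0.064 ]
sty [ 0.4616 -0.0841  0.13  ] btn [ 0.4141 -0.3349  0.045 ] knob [ 0.4192 -0.3768  0.052 ]
rail [ 0.6224 -0.1791  0.016 ]
rail [0.6188 0.1121 0.016 ]
m [ 0.3948 -0.4142  0.05  ]
m [ 0.383  -0.3051  0.05  ]
m [ 0.5073 -0.2843  0.05  ]
m [ 0.5219 -0.3948  0.05  ]
323.02910608289056 294.4630415243624
337.7031789716636 263.2829048575374
```

```bash
python3 -m handwheel '{"travel":[[-6,-18,0],[-7,-18,0],[0,0,-40],[0,0,-40],[0,0,-40],[0,0,-30],[0,0,0],[0,0,0]],"spin":[0,0,0,0,0,0,0,0]}' 50 40
python3 -m handwheel '{"travel":[[0,0,0],[0,0,0],[0,0,0],[0,0,0],[0,0,0],[0,0,0]],"spin":[0,0,0,0,0,0]}' 0 50
python3 - <<'E'
from h import *
snap("side","s1",(190,130,200,150),4)
E
```

```text
time: 4.12
ee_pos: [0.4623, -0.085, 0.1043]
orientation: [[-0.942, 0.336, 0.001], [0.336, 0.942, -0.001], [-0.001, -0.0, -1.0]]
contact_force: [-0.3, -0.5, 0.1]
grip_width: 0.0499
finger_force: 0.0
time: 4.88
ee_pos: [0.4621, -0.0855, 0.1043]
orientation: [[-0.941, 0.337, 0.002], [0.337, 0.941, -0.001], [-0.002, -0.0, -1.0]]
contact_force: [-0.2, -0.2, 6.7]
grip_width: 0.0112
finger_force: 48.8
```

View pics/s1.png

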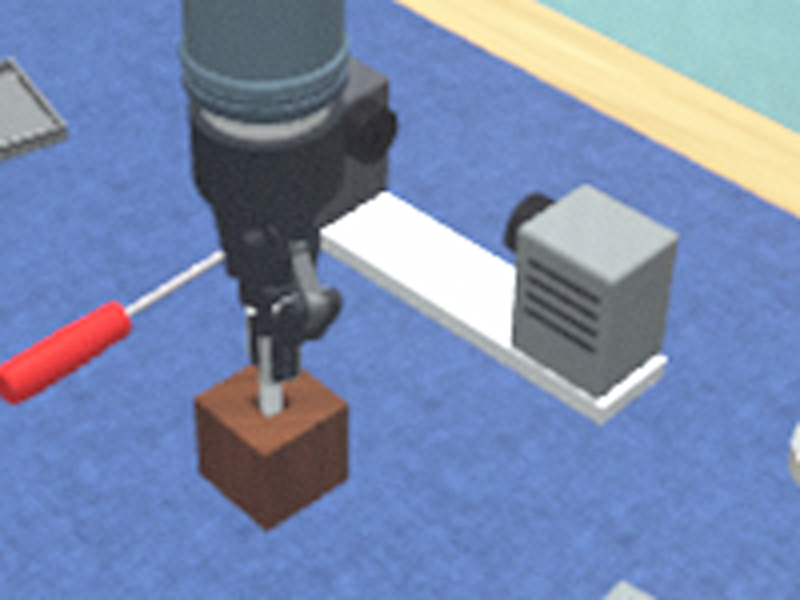

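```bash
python3 -m handwheel '{"travel":[[0,0,20],[0,0,30],[0,0,30],[-9,-49,0],[-9,-49,0],[-9,-49,0],[-10,-49,0],[-10,-50,0],[0,0,-15],[0,0,0],[0,0,0]],"spin":[0,0,0,0,0,0,0,0,0,0,0]}'
python3 - <<'E'
from h import *
c=snap("wrist","w3",(120,110,200,150),4)
d=snap("side","s2",(270,220,160,120),5)
E
```

```text
time: 6.3
ee_pos: [0.4145, -0.3298, 0.1682]
orientation: [[-0.942, 0.336, -0.001], [0.336, 0.942, 0.001], [0.001, 0.001, -1.0]]
contact_force: [-0.2, 0.0, -0.1]
grip_width: 0.0107
finger_force: 48.8
```

View pics/w3.png

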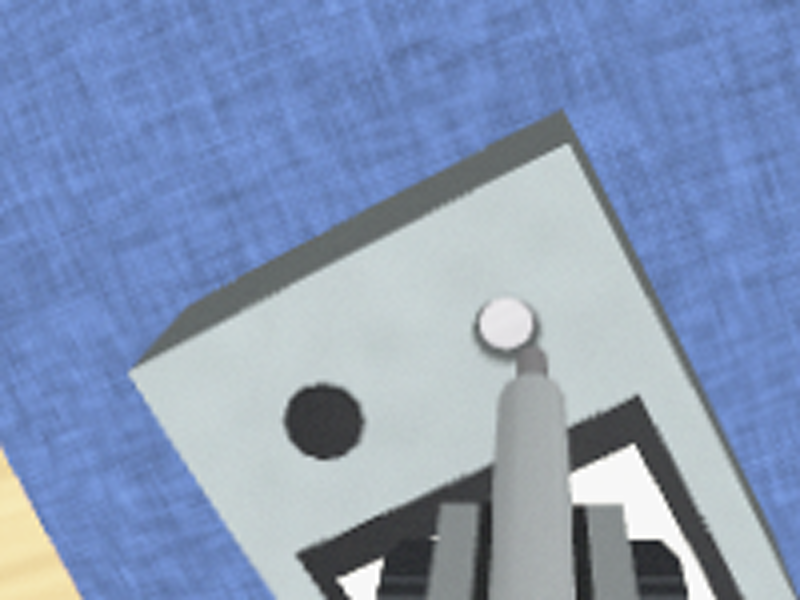

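View pics/s2.png

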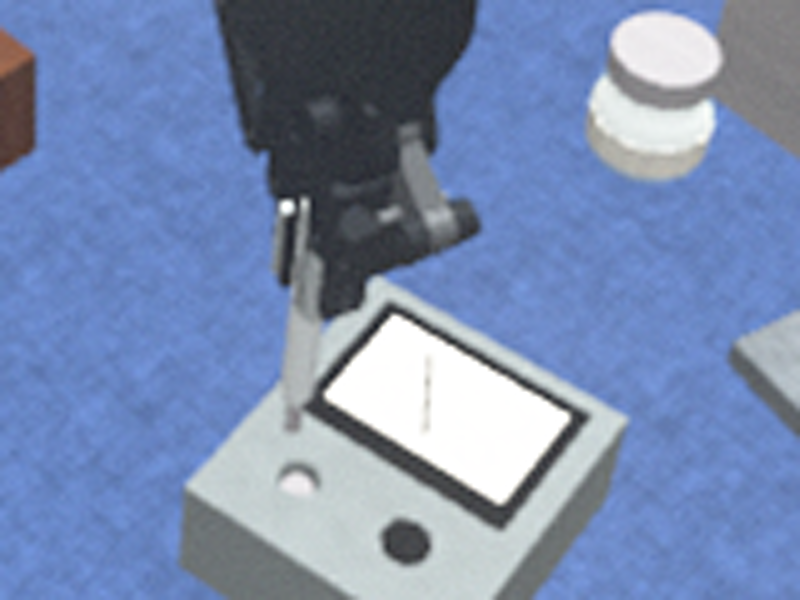

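w3: the hole's rim centre is at (507,327), the button disc at (505,323) and the stylus tip end at about (533,353). s2: the tip end is at (293,428), the hole centre at (299,479).

```bash
python3 - <<'E'
from h import *
w=load("w3");s=load("s2")
W=lambda u,v,z:onz(w,120+u/4,110+v/4,z,1).round(4)
S=lambda u,v,z:onz(s,270+u/5,220+v/5,z).round(4)
print("hole",W(507,327,.05),"btn",W(505,323,.045),"tip",W(533,353,.074))
print("hole",S(299,479,.05),"tip",S(293,428,.074),"tcp",sense()["ee_pos"],[round(x,2) for x in sense()["joints"]])
E
```

```text
hole [ 0.4128 -0.3334  0.05  ] btn [ 0.4134 -0.3342  0.045 ] tip [ 0.412  -0.3274  0.074 ]
hole [ 0.4125 -0.335   0.05  ] tip [ 0.413  -0.3293  0.074 ] tcp [ 0.41484421 -0.33013139  0.16872454] [np.float64(-0.88), np.float64(0.3), np.float64(1.7), np.float64(0.0), np.float64(1.14), np.float64(-2.11)]
```

```bash
python3 -m handwheel '{"travel":[[0,-6,0],[0,0,-10],[0,0,-10],[0,0,-5],[0,0,0]],"spin":[0,0,0,0,0]}'
python3 -m handwheel '{"travel":[[0,0,-4],[0,0,-4],[0,0,-1],[0,0,0],[0,0,0]],"spin":[0,0,0,0,0]}'
```

```text
time: 7.02
ee_pos: [0.414, -0.3368, 0.1425]
orientation: [[-0.941, 0.337, -0.001], [0.337, 0.941, 0.001], [0.001, 0.001, -1.0]]
contact_force: [-0.4, 0.3, 0.0]
grip_width: 0.0111
finger_force: 48.8
time: 7.65
ee_pos: [0.4147, -0.3376, 0.1353]
orientation: [[-0.941, 0.337, 0.001], [0.337, 0.941, -0.001], [-0.002, -0.001, -1.0]]
contact_force: [-1.8, 0.7, 5.8]
grip_width: 0.0107
finger_force: 49.6
```

```bash
python3 -m handwheel '{"travel":[[0,0,-1],[0,0,-1],[0,0,0],[0,0,0]],"spin":[0,0,0,0]}'
python3 - <<'E'
from h import *
snap("side","s3",(290,160,110,100),6); print(sense()["contact_force"])
E
```

```text
time: 8.15
ee_pos: [0.4151, -0.3379, 0.1349]
orientation: [[-0.942, 0.337, 0.002], [0.337, 0.942, -0.003], [-0.003, -0.002, -1.0]]
contact_force: [-1.5, 2.8, 16.5]
grip_width: 0.0109
finger_force: 50.9
[-1.72452654  2.5296412  16.43422034]
```

```bash
python3 -m handwheel '{"travel":[[0,0,10],[0,0,20],[0,0,21],[9,49,0],[9,49,0],[9,49,0],[10,49,0],[10,50,0],[0,6,0],[0,0,0],[0,0,-15],[0,0,0]],"spin":[0,0,0,0,0,0,0,0,0,0,0,0]}'
python3 -m handwheel '{"travel":[[0,0,-15],[0,0,-15],[0,0,-10],[0,0,0]],"spin":[0,0,0,0]}'
```

```text
time: 9.7
ee_pos: [0.4602, -0.0859, 0.1666]
orientation: [[-0.941, 0.339, -0.003], [0.339, 0.941, 0.001], [0.003, 0.0, -1.0]]
contact_force: [-0.5, -0.2, 0.2]
grip_width: 0.011
finger_force: 48.9
time: 10.2
ee_pos: [0.4607, -0.0851, 0.1273]
orientation: [[-0.941, 0.337, -0.002], [0.337, 0.941, 0.001], [0.002, 0.0, -1.0]]
contact_force: [-1.3, 0.9, -0.8]
grip_width: 0.0106
finger_force: 48.9
```

```bash
python3 -m handwheel '{"travel":[[0,0,-10],[0,0,-8],[0,0,-5],[0,0,0],[0,0,0]],"spin":[0,0,0,0,0]}'
python3 -m handwheel '{"travel":[[0,0,0],[0,0,0],[0,0,0],[0,0,0],[0,0,0]],"spin":[0,0,0,0,0]}' 50
python3 -m handwheel '{"travel":[[0,0,30],[0,0,60],[0,0,60],[0,0,0],[0,0,0]],"spin":[0,0,0,0,0]}'
python3 - <<'E'
from h import *
w=snap("wrist","w4")
s=snap("side","s4")
a=cv2.resize(w["pixels"][80:380,112:412],(600,600)); 
b=cv2.resize(s["pixels"][190:290,240:273],(198,600),interpolation=cv2.INTER_CUBIC)
cv2.imwrite("pics/m4.png",np.hstack([a,b])[:,:,::-1])
E
```

```text
time: 10.82
ee_pos: [0.4615, -0.0852, 0.1054]
orientation: [[-0.941, 0.337, 0.0], [0.337, 0.941, -0.0], [-0.0, -0.0, -1.0]]
contact_force: [-0.4, -0.1, -1.0]
grip_width: 0.0109
finger_force: 49.1
time: 11.45
ee_pos: [0.4614, -0.0852, 0.1053]
orientation: [[-0.941, 0.337, -0.0], [0.337, 0.941, 0.0], [0.0, 0.0, -1.0]]
contact_force: [-0.1, -0.0, 0.4]
grip_width: 0.0501
finger_force: 0.0
time: 12.08
ee_pos: [0.461, -0.085, 0.2548]
orientation: [[-0.941, 0.337, -0.0], [0.337, 0.941, 0.0], [0.0, 0.0, -1.0]]
contact_force: [-1.2, -0.1, 0.0]
grip_width: 0.0503
finger_force: 0.0
```

View pics/m4.png

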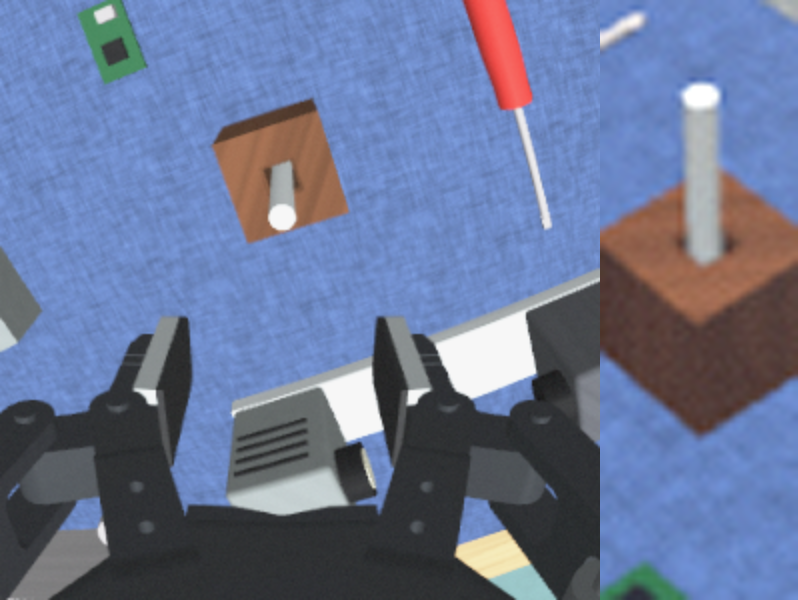

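Stylus stands upright in its hole, let go: top at (282,217) left, mouth at (705,245) right. On to the cell.

```bash
python3 -m handwheel '{"travel":[[9,50,0],[9,50,0],[9,50,0],[9,50,0],[9,50,0],[9,50,0],[10,50,0],[10,50,0],[0,0,-40],[0,0,-40],[0,0,-30],[0,0,0],[0,0,0]],"spin":[0,0,0,0,0,-0.04,-0.04,0,0,0,0,0,0]}' 44
python3 - <<'E'
from h import *
w=snap("wrist","w5")
a=cv2.resize(w["pixels"][120:360,152:392],(600,600),interpolation=cv2.INTER_CUBIC)
cv2.imwrite("pics/m5.png",a[:,:,::-1])
# automatic check: near-white blob
p=w["pixels"].astype(int)
for t in (225,238):
    m=(p.min(2)>t).astype(np.uint8);n,l,st,ce=cv2.connectedComponentsWithStats(m)
    for i in range(1,n):
        if st[i,4]>150:print(t,st[i],ce[i].round(1),onz(w,*ce[i],.064,1).round(4),[onz(w,*q,.064,1).round(4)[:2].tolist() for q in cv2.boxPoints(cv2.minAreaRect(np.argwhere(l==i)[:,::-1].astype(np.float32)))])
for q in[(.5183,.311,.064),(.526,.330,.064),(.5525,.318,.064),(.544,.300,.064)]:print(np.round(proj(w,q,1),1))
c=load("w4")
for u,v in[(233,412),(420,344),(580,287)]: print("rail",onz(c,112+u/2,80+v/2,.016,1).round(4))
E
```

```text
time: 13.8
ee_pos: [0.5356, 0.3149, 0.1455]
orientation: [[-0.911, 0.411, -0.0], [0.411, 0.911, -0.0], [0.0, -0.0, -1.0]]
contact_force: [0.5, 0.2, 0.5]
grip_width: 0.0443
finger_force: 0.0
225 [ 236  187   29   39 1035] [250.4 206. ] [0.5337 0.315  0.064 ] [[0.5167, 0.3111], [0.5242, 0.3299], [0.5515, 0.3193], [0.5437, 0.2996]]
225 [ 33 332  34  21 276] [ 47.9 341.4] [0.5991 0.0069 0.064 ] [[0.5926, -0.024], [0.5908, 0.0565], [0.6119, 0.0407], [0.6169, -0.0466]]
238 [236 188  29  38 954] [250.6 206.2] [0.5339 0.3151 0.064 ] [[0.5169, 0.3113], [0.5252, 0.3295], [0.5518, 0.3179], [0.5432, 0.2988]]
238 [ 33 332  34  21 260] [ 47.9 341.6] [0.5994 0.0064 0.064 ] [[0.5934, -0.0247], [0.5909, 0.0564], [0.611, 0.0417], [0.6166, -0.0459]]
[236.4 189.9]
[265.1 188.8]
[264.5 225.7]
[237.9 225.3]
rail [ 0.6269 -0.1818  0.016 ]
rail [ 0.6177 -0.0358  0.016 ]
rail [0.6191 0.0905 0.016 ]
```

```bash
python3 -m handwheel '{"travel":[[-1,0,-30],[0,0,-30],[0,0,-25],[0,0,-12],[0,0,0],[0,0,0]],"spin":[0,0,0,0,0,0]}'
python3 -m handwheel '{"travel":[[0,0,0],[0,0,0],[0,0,0],[0,0,0],[0,0,0],[0,0,0],[0,0,0]],"spin":[0,0,0,0,0,0,0]}' 0 40
python3 -m handwheel '{"travel":[[0,0,10],[0,0,20],[0,0,40],[0,0,40],[0,0,40],[0,0,0],[0,0,0]],"spin":[0,0,0,0,0,0,0]}'
```

```text
time: 14.6
ee_pos: [0.5354, 0.3152, 0.0498]
orientation: [[-0.912, 0.411, 0.002], [0.411, 0.912, 0.001], [-0.002, 0.002, -1.0]]
contact_force: [0.1, 0.4, -0.8]
grip_width: 0.0439
finger_force: 0.0
time: 15.48
ee_pos: [0.5351, 0.3151, 0.0494]
orientation: [[-0.912, 0.411, 0.002], [0.411, 0.912, 0.001], [-0.001, 0.001, -1.0]]
contact_force: [0.3, 0.4, 5.1]
grip_width: 0.0197
finger_force: 39.6
time: 16.35
ee_pos: [0.5338, 0.3146, 0.1977]
orientation: [[-0.912, 0.411, -0.001], [0.411, 0.912, -0.0], [0.001, -0.001, -1.0]]
contact_force: [0.1, 0.7, -1.6]
grip_width: 0.0196
finger_force: 39.1
```

```bash
python3 -m handwheel '{"travel":[[14,-43,0],[14,-44,0],[15,-43,0],[14,-44,0],[14,-43,0],[15,-44,0],[14,-43,0],[15,-45,0],[0,0,0],[0,0,0],[0,0,0]],"spin":[-0.14,-0.14,-0.14,-0.14,-0.14,-0.14,-0.14,-0.14,0,0,0]}'
python3 - <<'E'
from h import *
snap("wrist","w6");s=snap("side","s6");e=snap("scene","e6")
a=cv2.resize(s["pixels"][100:250,235:385],(400,400),interpolation=cv2.INTER_CUBIC)
b=cv2.resize(e["pixels"][150:300,135:285],(400,400),interpolation=cv2.INTER_CUBIC)
w=load("w6")["pixels"]
cv2.imwrite("pics/m6.png",w[:,:,::-1]);cv2.imwrite("pics/m6b.png",np.hstack([a,b])[:,:,::-1])
E
```

```text
time: 17.73
ee_pos: [0.6487, -0.0327, 0.1975]
orientation: [[-0.029, 1.0, -0.002], [1.0, 0.029, 0.001], [0.001, -0.002, -1.0]]
contact_force: [-0.2, 0.1, -0.3]
grip_width: 0.0192
finger_force: 39.2
```

```bash
python3 -m handwheel '{"travel":[[0,0,-30],[0,0,-30],[0,0,-25],[0,0,-12],[0,0,0],[0,0,0]],"spin":[0,0,0,0,0,0]}'
python3 - <<'E'
from h import *
s=snap("side","s7");e=snap("scene","e7")
f=lambda p,x,y:cv2.resize(p[y:y+66,x:x+133],(800,400-100),interpolation=cv2.INTER_CUBIC) if 0 else cv2.resize(p[y:y+50,x:x+133],(798,300),interpolation=cv2.INTER_CUBIC)
s0=load("side0")["pixels"];e0=load("scene0")["pixels"]
g=lambda p,x,y:cv2.resize(p[y:y+75,x:x+100],(400,300),interpolation=cv2.INTER_CUBIC)
cv2.imwrite("pics/m7.png",np.vstack([np.hstack([g(s0,255,140),g(s["pixels"],255,140)]),np.hstack([g(e0,180,190),g(e["pixels"],180,190)])])[:,:,::-1])
k=1.5625
print("lampface",onz(e0 is not None and load("scene0"),287/k,330/k,.085).round(4),"rcvface",onz(load("side0"),443/k,254/k,.085).round(4))
E
```

```text
time: 18.62
ee_pos: [0.6502, -0.0342, 0.1026]
orientation: [[-0.027, 1.0, 0.002], [1.0, 0.027, -0.0], [-0.001, 0.002, -1.0]]
contact_force: [-0.6, 0.6, -1.0]
grip_width: 0.0194
finger_force: 39.3
lampface [ 0.6506 -0.098   0.085 ] rcvface [0.6542 0.0329 0.085 ]
```

View pics/m7.png

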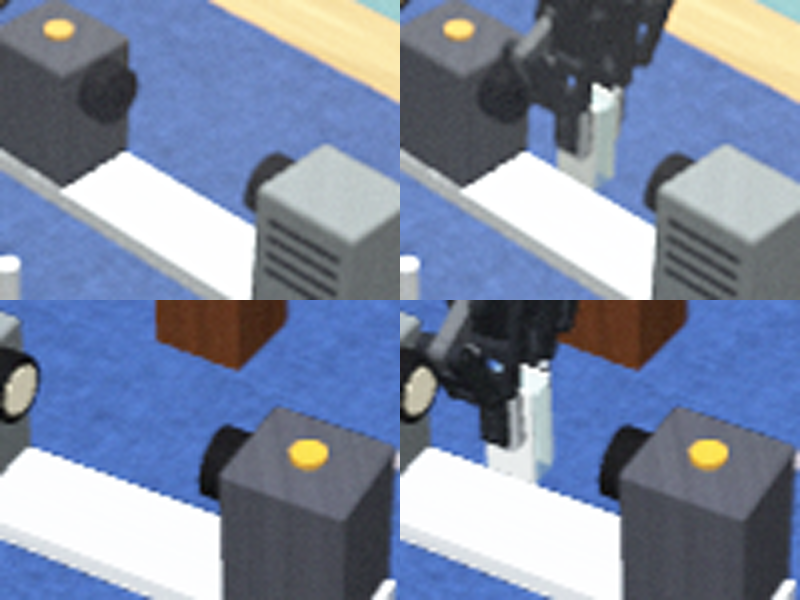

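Side crops (left empty, right now): receiver barrel face at (112,92), yellow lamp at (58,29). Scene crop: lamp barrel face at (18,388), yellow lamp at (308,454). The cell hangs upright between the barrels.

```bash
python3 - <<'E'
from h import *
s=load("side0");e=load("scene0")
print("rcv face",onz(s,255+112/4,140+92/4,.085),"dot",onz(s,255+58/4,140+29/4,.11))
print("lamp face",onz(e,180+18/4,190+88/4,.085),"dot",onz(e,180+308/4,190+154/4,.11))
# rail near-top edge by scene (far edge x small hidden?) ; white rail mask outline at z=.016
for n,c in(("side",s),("scene",e),("w2",load("w2")),("w4",load("w4"))):
    p=c["pixels"].astype(int);m=(p.min(2)>215).astype(np.uint8);k,l,st,ce=cv2.connectedComponentsWithStats(m)
    for i in np.argsort(-st[1:,4])[:3]+1:
        g=np.array([onz(c,x,y,.016,n[0]=="w")[:2] for y,x in np.argwhere(l==i)])
        if st[i,4]>100 and abs(g[:,0].mean()-.65)<.04:
            # per y-slice extents
            for y in(-.08,-.04,0.,.03):
                q=g[abs(g[:,1]-y)<.006,0]
                if len(q)>5: print(n,y,q.min().round(4),q.max().round(4))
E
```

```text
rcv face [0.65192768 0.03244546 0.085     ] dot [0.65036631 0.08008122 0.11      ]
lamp face [ 0.65191761 -0.0949349   0.085     ] dot [0.64772143 0.07840985 0.11      ]
scene -0.08 0.6242 0.688
scene -0.04 0.6223 0.6912
scene 0.0 0.6214 0.6905
scene 0.03 0.6486 0.6894
w2 -0.08 0.6224 0.6815
w2 -0.04 0.6215 0.681
w2 0.0 0.6203 0.6792
w2 0.03 0.6196 0.6318
w4 0.0 0.6203 0.6798
w4 0.03 0.6196 0.6784
w4 -0.08 0.6228 0.6817
```

```bash
python3 -m handwheel '{"travel":[[1,2,-2],[0,0,0],[0,0,0],[0,0,0],[0,0,0],[0,0,0]],"spin":[0,0,0,0,0,0]}'; python3 -c "
from cell import *
print(job_done())"
```

```text
time: 19.48
ee_pos: [0.6504, -0.0322, 0.0993]
orientation: [[-0.027, 1.0, -0.0], [1.0, 0.027, 0.0], [0.0, -0.0, -1.0]]
contact_force: [-0.7, 0.0, -0.2]
grip_width: 0.0192
finger_force: 39.3
the job is handed in; nothing more can be done
None
```

The job is handed in at about 19.5 s, with no verdict returned: the zero button was pressed fully down (16 N, no further travel), the stylus is back standing in its block, and the cell is held upright, by my estimate within 2–3 mm of the middle of the beam.

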